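# Put the clay studio's tapes, tools and brush away in their trays

### The arm

A 6-joint arm with a two-finger parallel gripper is mounted at the origin on the work surface. World frame = base frame: x ahead of the robot, y to its left, z up, the work surface at z = 0. Lengths are in m, angles in rad, forces in N, time in s.
With the tool pointing down it reaches from about 0.35 to 0.975 m from the base axis. Payload 7.1 kg.
Tool frame: the origin (TCP) lies midway between the tips of the shut fingers; the grasp point (between the pads) lies 19 mm behind it; z points along the fingers, y is the line along which they close (so a half turn about z gives the same grasp; the last joint's range is limited). The gripper opens to 88 mm and grips with 3 to 60 N. Pads are 20 mm wide; open, the fingers measure 115 mm over their backs; the gripper's body (75 mm by 178 mm) begins 61 mm behind the grasp point.
Start: joints at [1.268, 0.423, 1.63, -0, 1.089, -0.019], TCP at [0.175, 0.6, 0.198] pointing down, gripper open.
Joint ranges: [-3, 3], [-0.9, 2.11], [0.09, 2.58], [-1.31, 4.45], [0.11, 2.69], [-2.54, 2.54]. Speed limits (rad/s): [2.39, 2.39, 3.01, 3.14, 3.14, 3.14].

### API

Orientations are given as a unit quaternion [w, x, y, z].
In Python, from station import move_pose, movel, movej, command_gripper, wait, inverse_kinematics, read_camera, camera_info, MotionError, job_done, get_time, get_joint_pos, get_qvel, get_effort, get_tcp_pos, get_ee_rot, get_ft_force, get_ft_torque, get_grip_width, get_finger_force gives the robot as it stands. Calls block until the motion is done:
- move_pose(position, orientation): joint-space move of the TCP to a pose.
- movel(position, frame=None, v=0.15, until_force=None): straight line of the TCP; frame=None keeps the orientation; v is the mean speed in m/s. With until_force (N) it stops when the force on the tool has changed by that much, and returns True; else False.
- movej(angles): joint-space move.
- command_gripper(opening): opening from 0.0 (shut) to 1.0 (fully open); the grip force is fixed at half the most; returns when the fingers have stopped.
- wait(seconds).
- inverse_kinematics(position, orientation): joint angles nearest the present ones, or None.
- read_camera(name): name is "side" or "top"; returns the picture (480x640x3 uint8, red, green, blue); there is no depth.
- camera_info(name): a dict with "intrinsics" (3x3 intrinsics, pixels), "T" (4x4, takes a point from camera to world coordinates). Camera axes: x right, y up, looking along -z (the intrinsics and any distortion apply to the point x, -y, -z); pixel columns grow to the right and rows downward; lengths in m; the calibration is good to about 2 mm. A picture is of the moment at which its call begins. camera_info takes no time and is no camera call.
A pose or a line that the arm cannot do raises MotionError and nothing moves.
- job_done(): hands the job in; it is judged then, once.
Readings, each from a call of its own:
- get_time(): time.
- get_joint_pos(): joint angles.
- get_qvel(): joint speeds.
- get_effort(): joint torques, N m.
- get_tcp_pos(): TCP position.
- get_ee_rot(): TCP orientation.
- get_ft_force(): force on the tool from outside, world axes, zero at the start.
- get_ft_torque(): the same for the moment, N m.
- get_grip_width(): opening from 0.0 (shut) to 1.0 (fully open).
- get_finger_force(): force on a finger pad.
Only numpy, scipy, OpenCV 4.12 (cv2) and the standard library are available. Lean on these libraries where they do the work, as an engineer would, in place of code of your own. Each camera call takes 0.05 s, during which the arm holds its last target. There are 200 camera calls.

### The job

Clear the modelling bench: put both tape rolls into the blue tray, the two shaping tools (the red-handled scraper and the wooden-handled loop tool) into the pale wooden tray, and the orange brush into the white tray. Every piece must end up let go and lying flat on its tray's floor, same side up as it lies now, wholly inside and not on top of another piece or on a tray's rim. Leave the white foam model car and the plywood block of scraper blades where they are.

Things in the scene. Friction and masses are not known exactly. Their poses are not given: they have to be found in the camera images.
- tape_black: black tape roll on a pale card core: flat ring lying on its side face, outside diameter 54 mm, hole 37 mm, 24 mm high, 60 g; take it across the outside. Origin: centre of its underside, z up along its axis.
- tape_green: green tape roll on a pale card core: flat ring lying on its side face, outside diameter 54 mm, hole 37 mm, 14 mm high, 60 g; take it across the outside. Origin: centre of its underside, z up along its axis.
- scraper: shaping tool, 140 mm long, red squared handle 14 mm wide and 14 mm high from x = -70 to +18 mm, thin steel shank, flat steel blade 32 mm wide at the head; about 50 g, balanced near x = 0. Lies flat with its underside down. Origin: on the underside at mid-length; x runs along it from the handle's end (-70 mm) to the head (+70 mm), z up. Take the handle across, near x = -5 mm.
- loop_tool: shaping tool, 140 mm long, dark wooden squared handle 14 mm wide and 14 mm high from x = -70 to +18 mm, thin steel shank, open steel wire loop 28 mm wide at the head; about 45 g, balanced near x = -19 mm. Lies flat with its underside down. Origin: on the underside at mid-length; x runs along it from the handle's end (-70 mm) to the head (+70 mm), z up. Take the handle across, near x = -5 mm.
- brush: brush, 140 mm long, orange squared handle 16 mm wide and 14 mm high from x = -70 to +8 mm, steel ferrule 26 mm wide from 8 to 34 mm, black bristle head 30 mm wide; about 60 g. Lies flat with its underside down. Origin: on the underside at mid-length; x runs along it from the handle's end (-70 mm) to the head (+70 mm), z up. Take the handle across, near x = -5 mm.
- tray_blue: blue plastic tray, for tape rolls: fixed shallow open tray, 150 x 190 mm outside, 22 mm high, walls and floor 5 mm thick (inside 140 x 180 mm, 17 mm deep). Origin: centre of its underside, on the table; x runs along its short side, y along its long side, z up. It does not move.
- tray_wood: pale wooden tray, for shaping tools: fixed shallow open tray, 150 x 190 mm outside, 22 mm high, walls and floor 5 mm thick (inside 140 x 180 mm, 17 mm deep). Origin: centre of its underside, on the table; x runs along its short side, y along its long side, z up. It does not move.
- tray_white: white plastic tray, for the brush: fixed shallow open tray, 150 x 190 mm outside, 22 mm high, walls and floor 5 mm thick (inside 140 x 180 mm, 17 mm deep). Origin: centre of its underside, on the table; x runs along its short side, y along its long side, z up. It does not move.
- foam_model: bystander: white foam model car, 78 x 170 mm, 49 mm high, 120 g, loose on the table at the far left or far right of the work. Origin: centre of its underside; long side along its y, which points roughly towards the robot.
- scraper_block: bystander: plywood block 60 x 170 mm holding five upright steel scraper blades, 65 mm high in all, 0.7 kg, loose on the table at the far left or far right of the work. Origin: centre of its underside; long side along its y, which points roughly towards the robot.

How it is judged:
At the end, for the whole second after the job is handed in: Tapes in blue, scraper and loop tool in wooden, brush in white tray: each origin within 66 mm (short side) and 75 mm (long side) of its tray's centre, under 10 mm above the tray's underside (floor at 5 mm), tilt under 0.1 rad, same side up, at rest (x of tape_black in the frame of tray_blue between -0.066 and 0.066 m and y of tape_black in the frame of tray_blue between -0.075 and 0.075 m and z of tape_black in the frame of tray_blue between 0 and 0.01 m and angle between each of tape_black, tape_green, scraper, loop_tool, brush's own z axis and vertical below 0.1 rad and linear speed of each of tape_black, tape_green, scraper, loop_tool, brush below 0.02 m/s and angular speed of each of tape_black, tape_green, scraper, loop_tool, brush below 0.2 rad/s and x of tape_green in the frame of tray_blue between -0.066 and 0.066 m and y of tape_green in the frame of tray_blue between -0.075 and 0.075 m and z of tape_green in the frame of tray_blue between 0 and 0.01 m and x of scraper in the frame of tray_wood between -0.066 and 0.066 m and y of scraper in the frame of tray_wood between -0.075 and 0.075 m and z of scraper in the frame of tray_wood between 0 and 0.01 m and x of loop_tool in the frame of tray_wood between -0.066 and 0.066 m and y of loop_tool in the frame of tray_wood between -0.075 and 0.075 m and z of loop_tool in the frame of tray_wood between 0 and 0.01 m and x of brush in the frame of tray_white between -0.066 and 0.066 m and y of brush in the frame of tray_white between -0.075 and 0.075 m and z of brush in the frame of tray_white between 0 and 0.01 m); the robot touches nothing.
It fails at once if the foam model car is moved by more than 20 mm (distance of foam_model from where it was at the start of the episode above 0.02 m).
It fails at once if the scraper block is moved by more than 20 mm (distance of scraper_block from where it was at the start of the episode above 0.02 m).
It also fails if it takes over 117 s, if anything falls off the work surface, if the arm or the gripper's body presses on something with over 40 N, if the wrist force passes 120 N, or if a joint passes its speed limit or range.

## Working session

There is one attempt and no reset: what is moved stays moved. The work goes in short steps, each a Python script; the robot and the scene stay as the last script left them, time stands still between calls to the robot, and variables do not carry over. Pictures are saved under pics/ and viewed, at most 14 in all, crops included, and the job is handed in when it is done.

```bash
mkdir -p pics
python3 - <<'E'
from station import *
import cv2
for n in("top","side"):
    cv2.imwrite(f"pics/{n}0.png",read_camera(n)[:,:,::-1]); print(camera_info(n))
print(get_ee_rot(),get_time())
E
```

```text
{'intrinsics': array([[588.18114349,   0.        , 323.91964091],
       [  0.        , 588.18114349, 236.14822445],
       [  0.        ,   0.        ,   1.        ]]), 'T': array([[ 0.01809368,  0.99308177, -0.11602246,  0.33088583],
       [-0.99965643,  0.01576719, -0.02093867, -0.01542672],
       [-0.01896446,  0.11636145,  0.99302586,  1.68657995],
       [ 0.        ,  0.        ,  0.        ,  1.        ]])}
{'intrinsics': array([[533.57749505,   0.        , 312.26197549],
       [  0.        , 533.57749505, 239.19716721],
       [  0.        ,   0.        ,   1.        ]]), 'T': array([[ 0.82940823,  0.38319766, -0.40649912, -0.03471632],
       [-0.55853231,  0.58329779, -0.58975024, -0.8359857 ],
       [ 0.01111913,  0.7161866 ,  0.69782026,  1.0129882 ],
       [ 0.        ,  0.        ,  0.        ,  1.        ]])}
[-9.59922671e-05  1.41414714e-01  9.89950188e-01 -7.03946007e-04] 0.1
```

View pics/top0.png

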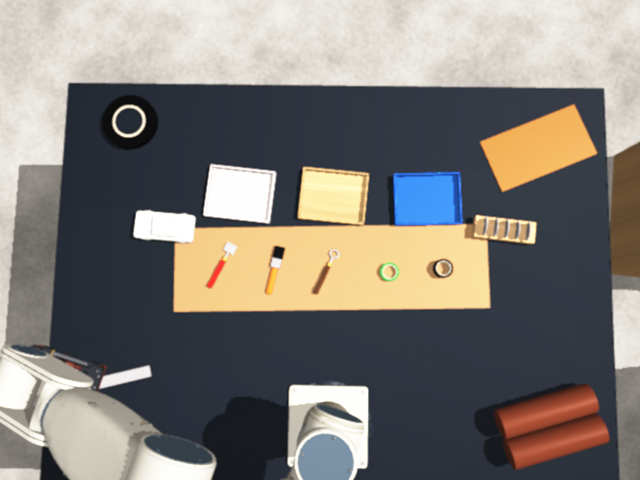

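View pics/side0.png

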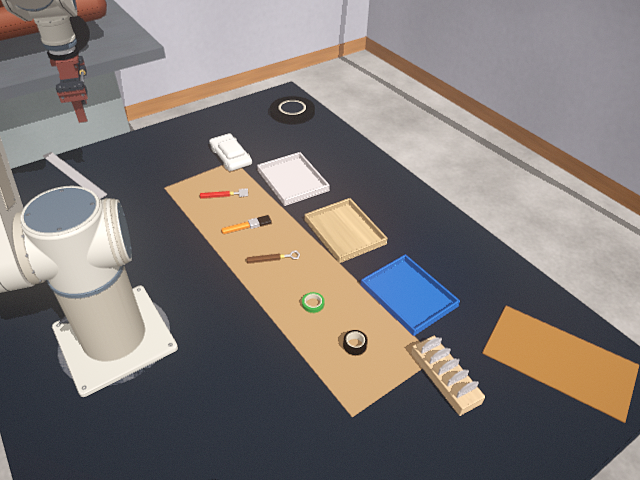

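Run:
```python
import cv2
i=cv2.imread("pics/top0.png")
for k,x in (("a",195),("b",290)):
    c=cv2.resize(i[160:305,x:x+190],None,fx=4,fy=4,interpolation=cv2.INTER_CUBIC)
    for u in range(0,190,20): cv2.putText(c,str(x+u),(u*4,10),0,.4,(0,255,255)); cv2.line(c,(u*4,12),(u*4,20),(0,255,255))
    for v in range(0,145,20): cv2.putText(c,str(160+v),(0,v*4+4),0,.4,(0,255,255))
    cv2.imwrite(f"pics/c{k}.png",c)
```

```text
(no output)
```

View pics/ca.png

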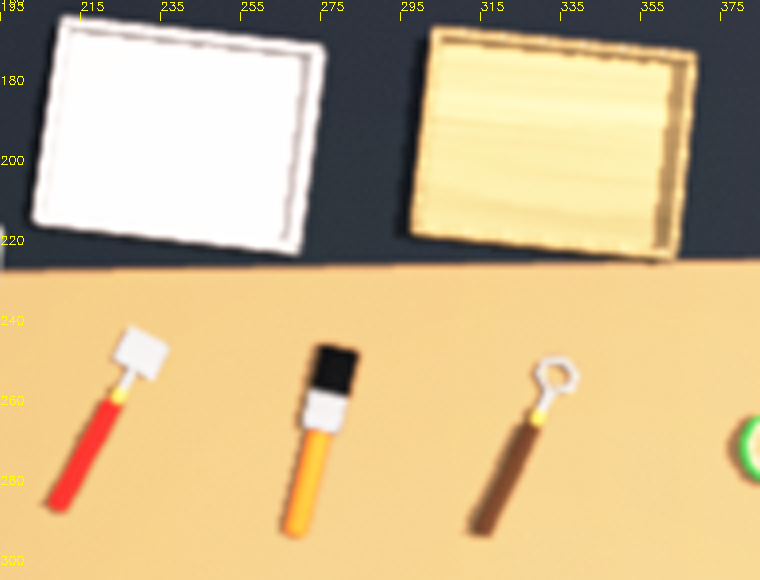

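View pics/cb.png

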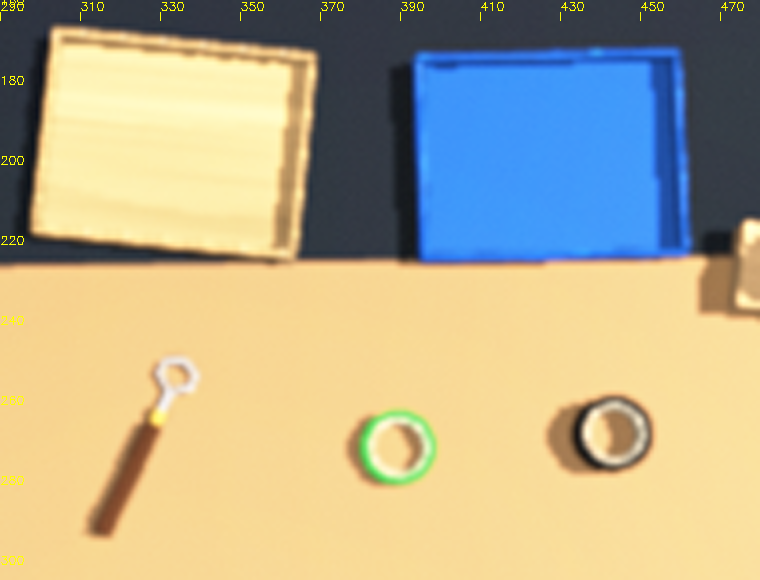

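```bash
cat > h.py <<'E'
import numpy as np, json
from station import *
from scipy.spatial.transform import Rotation as Ro
C=camera_info("top")
def px(u,v,z,x0=195):           # crop pixel (4x, origin x0,160) -> world xy at height z
    p=np.array([x0+(u+.5)/4-.5,160+(v+.5)/4-.5,1]); d=np.linalg.inv(C["intrinsics"])@p
    d=C["T"][:3,:3]@(d*[1,-1,-1]); o=C["T"][:3,3]
    return (o+d*(z-o[2])/d[2])[:2]
def tray(c,x0):                 # corners TL,TR,BR,BL in picture: centre, yaw of its long axis y
    P=np.array([px(*q,.022,x0) for q in c]); d=(P[0]+P[3]-P[1]-P[2])/2
    return P.mean(0),np.arctan2(d[1],d[0]),np.linalg.norm(d),np.linalg.norm(P[0]+P[1]-P[2]-P[3])/2
T=dict(white=tray([(62,15),(326,46),(298,255),(33,223)],195),
 wood=tray([(432,26),(697,52),(674,260),(411,236)],195),
 blue=tray([(415,52),(680,48),(691,256),(418,262)],290))
def tool(a,b,xb,g):             # handle end, handle front: grasp point, yaw
    A,B=px(*a,.014),px(*b,.014); d=B-A; 
    return A+d*(g+.07)/(xb+.07),np.arctan2(d[1],d[0]),np.linalg.norm(d)
O=dict(scraper=tool((57,510),(115,400),.018,-.005),loop=tool((481,532),(532,422),.018,-.007),
 brush=tool((293,535),(318,431),.008,-.005),
 green=(px(397,447,.014,290),0,0),black=(px(613,432,.024,290),0,0))
def quat(a):
    x=np.array([np.cos(a),np.sin(a),0]);z=np.array([0,0,-1.])
    q=Ro.from_matrix(np.c_[x,np.cross(z,x),z]).as_quat(); return q[[3,0,1,2]]
def target(t,lx,ly):            # tray-frame xy -> world
    c,a=T[t][:2]; return c+ly*np.array([np.cos(a),np.sin(a)])+lx*np.array([np.sin(a),-np.cos(a)])
# object: tray, tray x, tray y of grasp point, opening to approach, opening to release
J=dict(scraper=("wood",-.035,-.005,.5,.35),loop=("wood",.035,-.007,.5,.35),brush=("white",0,-.005,.5,.4),
 green=("blue",0,.042,1,.76),black=("blue",0,-.042,1,.76))
def plan(n):
    t,lx,ly,_,_=J[n]; pk,ya=O[n][:2]; best=None
    tools=n in("scraper","loop","brush")
    for s in ((1,-1) if tools else (1,)):      # which way along the tray the head points
        yp=T[t][1]+(np.pi if s<0 else 0); pp=target(t,lx,s*ly if tools else ly)
        for f in (0,np.pi) :
            for g in ((0,) if tools else (0,np.pi)):
                qs=[inverse_kinematics([*p,z],quat(a)) for p,a in((pk,ya+f),(pp,yp+f+g)) for z in(.004,.12)]
                if any(q is None for q in qs): continue
                m=max(abs(q[5]) for q in qs)
                if best is None or m<best[0]: best=(m,pk,ya+f,pp,yp+f+g)
    return best
E
python3 - <<'E'
from h import *
np.set_printoptions(precision=4,suppress=True)
for k in T: print(k,*T[k])
for k in O: print(k,*O[k])
for k in J: print(k,plan(k))
E
```

```text
white [0.6462 0.2652] 1.4655532127108388 0.1930180639267264 0.15357800383847867
wood [ 0.6437 -0.0042] 1.4894545040237694 0.1904686295118509 0.15313390929896334
blue [ 0.6397 -0.2743] 1.6042993453363295 0.19193645312470656 0.15172707962609852
scraper [0.4335 0.3162] -0.4522174624011191 0.08790153760100053
loop [0.4211 0.0177] -0.4164860479741393 0.08591902008231277
brush [0.4221 0.1628] -0.20878731441057846 0.0757128341508912
green [ 0.4286 -0.1663] 0 0
black [ 0.4412 -0.3172] 0 0
scraper (np.float64(0.5105761302978737), array([0.4335, 0.3162]), np.float64(2.689375191188674), array([0.6092, 0.0037]), np.float64(7.772639811203356))
loop (np.float64(1.14062804199349), array([0.4211, 0.0177]), np.float64(2.725106605615654), array([ 0.6792, -0.    ]), np.float64(7.772639811203356))
brush (np.float64(1.0202441569379852), array([0.4221, 0.1628]), np.float64(2.9328053391792146), array([0.6467, 0.2702]), np.float64(7.748738519890425))
green (np.float64(1.1747521188370191), array([ 0.4286, -0.1663]), 0, array([ 0.6382, -0.2324]), np.float64(1.6042993453363295))
black (np.float64(0.9255077353135146), array([ 0.4412, -0.3172]), 0, array([ 0.6411, -0.3163]), np.float64(1.6042993453363295))
```

```bash
cat >> h.py <<'E'
def run(n):
    _,pk,ya,pp,yp=plan(n); t0=get_time()
    command_gripper(J[n][3])
    move_pose([*pk,.12],quat(ya)); movel([*pk,.004],v=.12)
    command_gripper(0); w=get_grip_width()*88
    movel([*pk,.12],v=.15); w2=get_grip_width()*88
    print(n,"width",round(w,1),round(w2,1),"force",get_finger_force())
    move_pose([*pp,.12],quat(yp)); movel([*pp,.0105],v=.1,until_force=6)
    print(" z",get_tcp_pos()[2],"w",round(get_grip_width()*88,1))
    command_gripper(J[n][4]); movel([*pp,.12],v=.15)
    print(" dt",get_time()-t0,get_time())
E
python3 - <<'E'
from h import *
import cv2
run("scraper"); run("brush")
i=read_camera("top")[140:320,190:430,::-1]
cv2.imwrite("pics/t1.png",cv2.resize(np.ascontiguousarray(i),None,fx=3,fy=3,interpolation=cv2.INTER_CUBIC))
E
```

```text
scraper width 0.6 0.1 force 0.0
 z 0.011181460760661684 w 0.6
 dt 9.2417 9.3417
brush width 0.2 0.7 force 0.0
 z 0.011357991464427265 w 0.5
 dt 8.4833 17.825
```

View pics/t1.png

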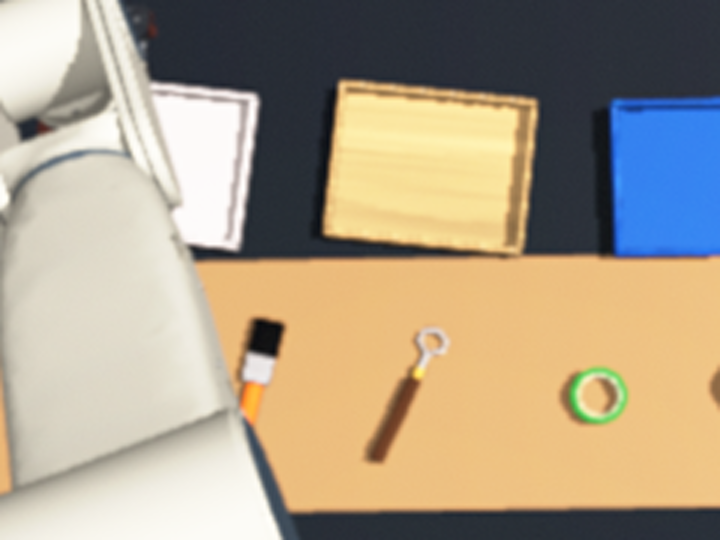

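Run:
```python
from h import *
import cv2
S=camera_info("side")
def proj(p,C):
    q=np.linalg.inv(C["T"])@[*p,1]; k=C["intrinsics"]@(q[:3]*[1,-1,-1]); return k[:2]/k[2]
for n in O: print(n,proj([*O[n][0],.012],S).round(1))
_,pk,ya,pp,yp=plan("loop")
command_gripper(.5); move_pose([*pk,.12],quat(ya)); movel([*pk,.03],v=.15)
t=get_tcp_pos(); print(t,get_ee_rot(),quat(ya),proj(t,S))
i=read_camera("side")[150:300,180:380,::-1]
cv2.imwrite("pics/s1.png",cv2.resize(np.ascontiguousarray(i),None,fx=4,fy=4,interpolation=cv2.INTER_CUBIC))
```

```text
scraper [221.7 193.4]
loop [270.  256.2]
brush [243.4 224.4]
green [311.9 301.1]
black [354.1 342.5]
[0.42159338 0.01780734 0.03021915] [1.30145256e-04 2.06633966e-01 9.78418309e-01 2.49722918e-05] [0.         0.2067412  0.97839566 0.        ] [269.82933262 251.21834034]
```

View pics/s1.png

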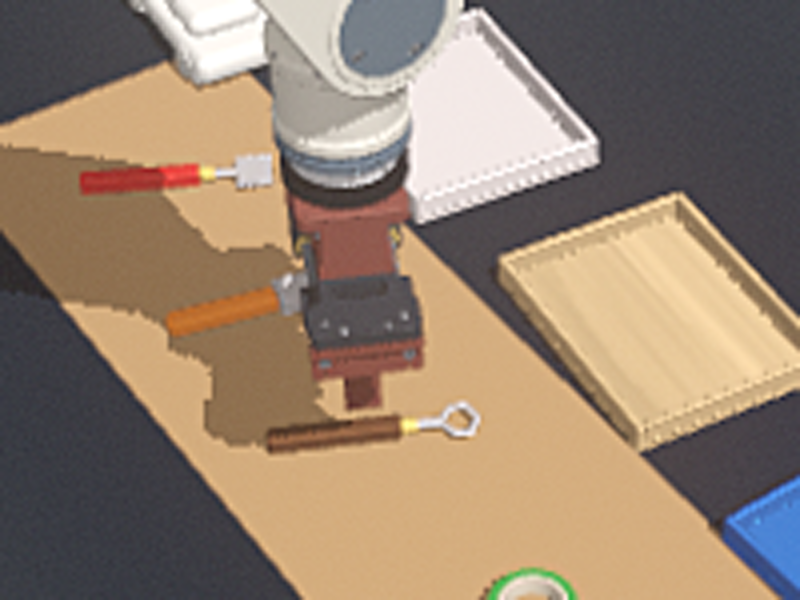

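Run:
```python
from h import *
import cv2
print(get_grip_width())
for o in (1,.5): command_gripper(o); print(o,get_grip_width(),get_time()); wait(.3); print(get_grip_width())
i=read_camera("side")[150:300,180:380,::-1]
cv2.imwrite("pics/s2.png",cv2.resize(np.ascontiguousarray(i),None,fx=4,fy=4,interpolation=cv2.INTER_CUBIC))
```

```text
0.49985681362193846
1 0.9980151141744447 21.325
1.0009421202071573
0.5 0.49951897843361 22.45
0.5031616776928248
```

View pics/s2.png

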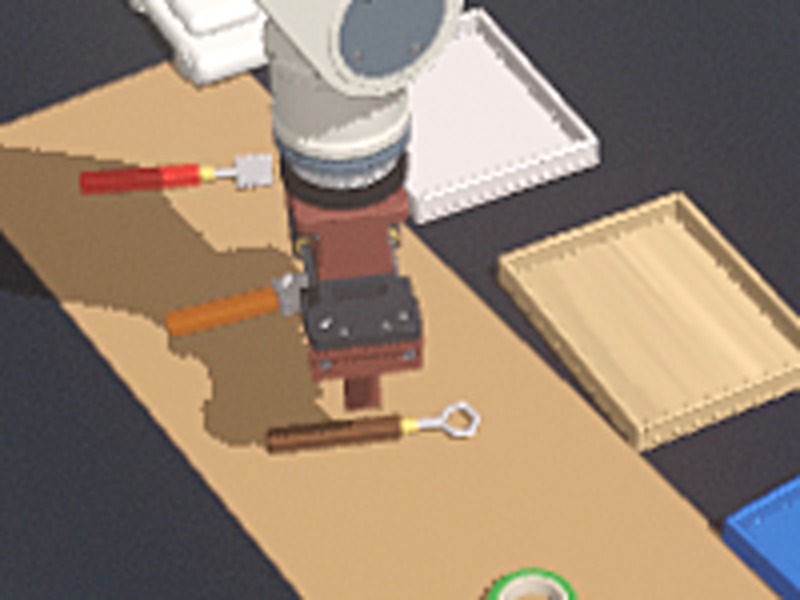

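Run:
```python
from h import *
import cv2
S=camera_info("side")
def proj(p,C):
    q=np.linalg.inv(C["T"])@[*p,1]; k=C["intrinsics"]@(q[:3]*[1,-1,-1]); return k[:2]/k[2]
a=np.arctan2(.83,.56)  # x of tool along camera view; closing across it
movel([*get_tcp_pos()[:2],.1]); command_gripper(0)
move_pose([.42,-.075,.06],quat(np.arctan2(.59,.41)-np.pi))
print(movel([.42,-.075,-.03],v=.04,until_force=5))
t=get_tcp_pos(); print(t,get_ft_force(),proj(t,S),proj(t,C),get_time())
for n,k,(u,v) in(("side","s3",(210,180)),("top","t3",(250,180))):
    i=read_camera(n)[v:v+150,u:u+200,::-1]
    cv2.imwrite(f"pics/{k}.png",cv2.resize(np.ascontiguousarray(i),None,fx=4,fy=4,interpolation=cv2.INTER_CUBIC))
movel([.42,-.075,.03])
```

```text
Traceback (most recent call last):
station.MotionError: the arm cannot take that pose within its joint ranges
```

Run:
```python
from h import *
import cv2
S=camera_info("side")
def proj(p,C):
    q=np.linalg.inv(C["T"])@[*p,1]; k=C["intrinsics"]@(q[:3]*[1,-1,-1]); return k[:2]/k[2]
ys=[y for y in (.96,.96-np.pi,.5,2.6,3.14,0) if all(inverse_kinematics([.42,-.075,z],quat(y)) is not None for z in(-.03,.06))]
print(ys); y=ys[0]
move_pose([.42,-.075,.06],quat(y))
print(movel([.42,-.075,-.03],v=.04,until_force=5))
t=get_tcp_pos(); print(t,get_ft_force(),proj(t,S),proj(t,C),get_time())
for n,k,(u,v) in(("side","s3",(210,180)),("top","t3",(250,180))):
    i=read_camera(n)[v:v+150,u:u+200,::-1]
    cv2.imwrite(f"pics/{k}.png",cv2.resize(np.ascontiguousarray(i),None,fx=4,fy=4,interpolation=cv2.INTER_CUBIC))
movel([.42,-.075,.03])
```

```text
[0.96, 0.5, 2.6, 3.14, 0]
True
[ 0.42005055 -0.075001   -0.02455762] [-1.48489194  0.09528014  6.89116314] [288.92364474 288.2957842 ] [356.15300252 274.53917738] 27.475
```

View pics/s3.png

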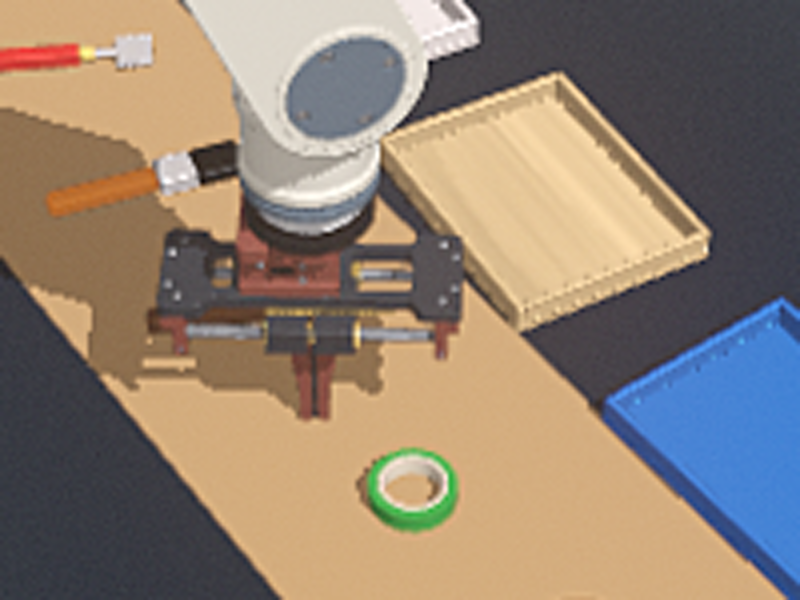

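```bash
sed -i 's/for z in(.004,.12)\]/for z in(-.0205,.1)]/; s/\*pk,\.004/*pk,-.0205/; s/\*pp,\.0105/*pp,-.0135/; s/,\.12\]/,.1]/g' h.py
python3 - <<'E'
from h import *
import cv2
movel([.42,-.075,.08])
run("scraper"); 
wait(.1)
i=read_camera("side")[110:310,130:400,::-1]
cv2.imwrite("pics/s4.png",cv2.resize(np.ascontiguousarray(i),None,fx=2.9,fy=2.9,interpolation=cv2.INTER_CUBIC))
E
```

```text
scraper width 14.0 13.6 force 29.994006156921387
 z -0.012813272072694386 w 13.4
 dt 8.991699999999998 37.5667
```

View pics/s4.png

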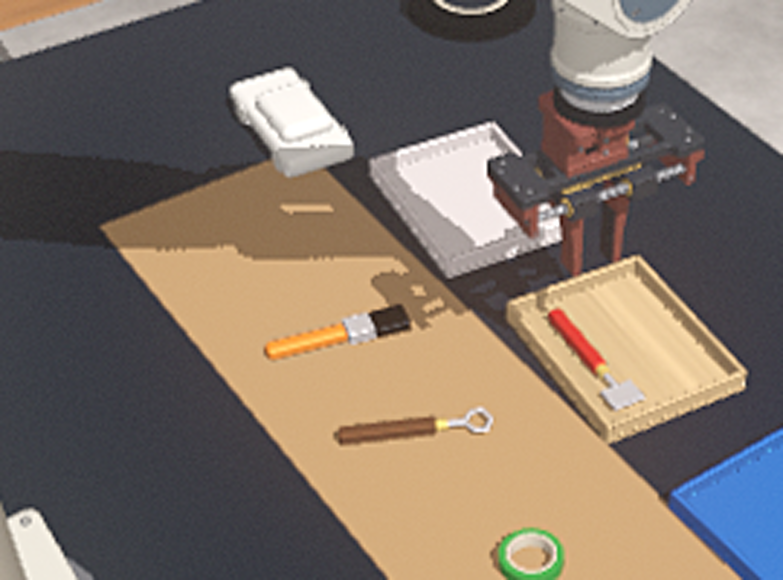

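The scraper lies flat inside the wooden tray (crop 550–640, 310–405). The fingertips sit about 24 mm higher than reported, and allowing for that fixed the grasp. Next, the rest.

Run:
```python
from h import *
import cv2
for n in("loop","brush","green","black"): run(n)
move_pose([.45,-.1,.2],quat(0))
i=read_camera("side")[130:380,200:500,::-1]
cv2.imwrite("pics/s5.png",cv2.resize(np.ascontiguousarray(i),None,fx=2.4,fy=2.4,interpolation=cv2.INTER_CUBIC))
i=read_camera("top")[140:320,190:480,::-1]
cv2.imwrite("pics/t5.png",cv2.resize(np.ascontiguousarray(i),None,fx=2.7,fy=2.7,interpolation=cv2.INTER_CUBIC))
```

```text
loop width 13.6 13.6 force 29.999138116836548
 z -0.012695814178587637 w 14.1
 dt 8.016599999999997 45.7333
brush width 15.8 15.5 force 29.99598741531372
 z -0.01266318955162097 w 15.6
 dt 8.325000000000003 54.0583
green width 53.7 53.8 force 29.999815821647644
 z -0.012667808476975309 w 53.7
 dt 9.491699999999994 63.55
black width 53.7 54.5 force 29.99960785266012
 z -0.01265698108470853 w 54.0
 dt 8.3917 71.9417
```

View pics/s5.png

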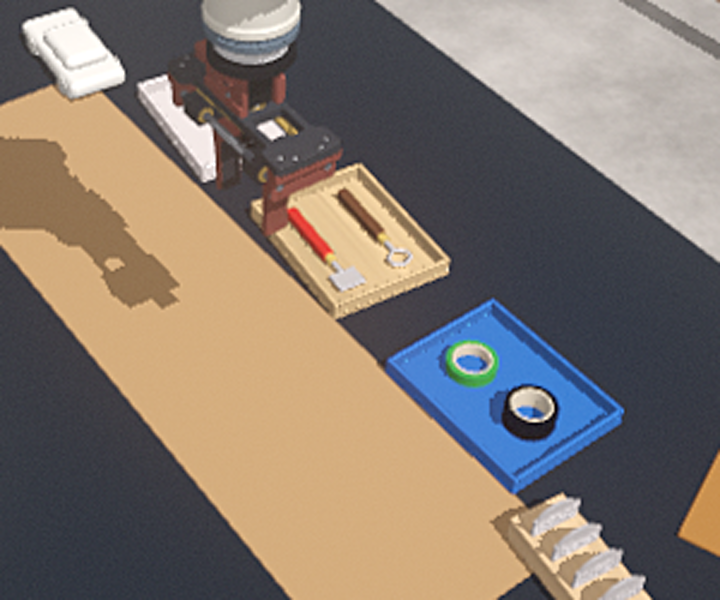

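View pics/t5.png

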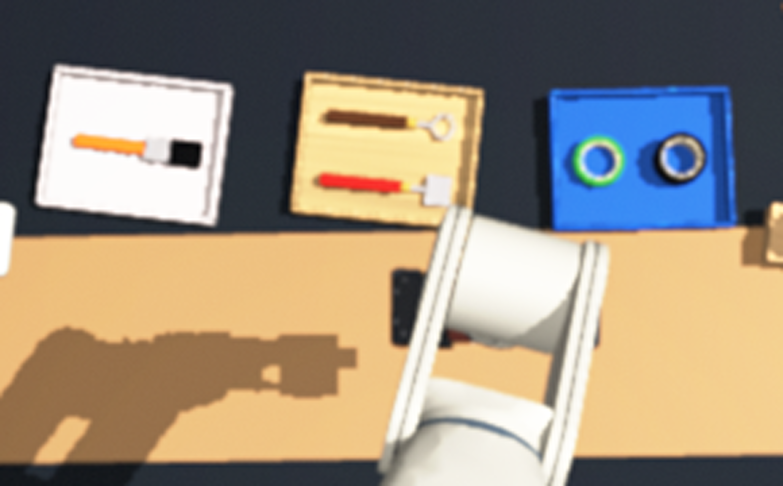

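All five pieces lie flat inside their trays: brush at (70–200, 150), tools in the wooden tray, rolls at (600, 160) and (680, 158). The arm is clear of everything, and the bystanders have not moved.

```bash
python3 -c "
from station import *
print(job_done(),get_time())"
```

```text
the job is handed in; nothing more can be done
the job is handed in; nothing more can be done
```

I handed the job in with both tape rolls in the blue tray, the scraper and loop tool in the wooden tray and the brush in the white tray; the last pictures, taken at about 72 s, show all five flat and let go, with the foam car and scraper block apparently unmoved.

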